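# Wedge the rocking measuring plate

### The job

The stone measuring plate rocks because its front right foot is too short. Press down on the red sticker to feel the corner tip, then push the orange wedge along the bench, thin edge first, under that foot, pressing on the corner again to test, until the plate no longer rocks and sits level. Nothing may be picked up or knocked about, and the plate should stay where it is; finish with the fingertips still pressing that corner, firmly enough that it would have tipped before, while it stays up on the wedge.

Things in the scene. Friction and masses are not known exactly. Their poses are not given: they have to be found in the camera images.
- plate: dark stone slab 160 (own x) x 200 (y) mm, 16 to 40 mm above the bench, 2 to 3.1 kg, loose, on four rubber feet at own x +-60, y +-80. Origin: its middle, at the soles of its three long feet; -x faces the robot. Level, but rocks about the line through its front left and back right feet. A fixed 170 mm dial comparator stands back left, reaching to own x -25, y 65. Over 10 N slides it
- loose_corner (a point): top edge of the plate's front right corner (own x -80, y -100, z 40 mm), which rocks: 2 to 4 N down tips it until the short foot meets the bench; let go, it tips back level. Height 40 mm when level; sinks 1.3 mm per mm of gap under the short foot
- sticker (a point): centre of a round red sticker, 18 mm across, on the plate's top at that corner (own x -68, y -88, z 40 mm): the place to press. It sinks 1.1 mm per mm of gap under the short foot
- foot_place (a point): point under the middle of the short front right foot, level with the long feet's soles (plate's own x -60, y -80, z 0). The short foot's sole (20 mm across) hangs 4.5 to 8.5 mm above it when the plate is level; the gap differs each time and is not given
- wedge: orange wedge, 100 mm long (own y), 40 wide (x), 60 g, flat on the bench right of the plate. Origin: middle of underside. Thin edge (2 mm thick) at own y +50, pointing roughly along the plate's +y at the short foot; its top rises 1.2 mm per 10 mm to the thick end, which ends in a push tab 44 wide, 8 thick, 18 mm high, outer face at y -50. 1 N slides it until the foot bears on it, then 2 to 10 N
- wedge_tip (a point): middle of the wedge's thin edge, at bench level. At the start 15 to 60 mm short of the plate's right edge (own y -100), within 20 mm sideways of the short foot's line, the wedge turned up to 0.12 rad from it
- small_box: small grey lidded part box, 37x44x20 mm, standing on the plate's right half, behind the middle. Bystander
- parts_jar: small glass jar with black lid, 45 mm across, 56 mm high, on the bench to the right. Bystander
- loupe: black eye loupe, 33x41x34 mm, on the bench right of the plate. Bystander
- blower: dark red rubber dust blower, 48 mm across, 98 mm high, on the bench to the right. Bystander
- screwdriver_1: small screwdriver with a red band, 88 mm long, lying at the front of the bench. Bystander
- oil_stand: black stand with four small oil cups, 32x100x24 mm, left of the plate. Bystander
- canister: green screw-top canister, 67 mm across, 154 mm high, behind on the left. Bystander
Things that resemble listed ones, but are neither listed nor needed, are in the scene too. What is meant by the wedge is not turquoise, white or yellow, and is the larger of those in its own colour.

How it is judged:
By the outcome, as a careful person would: the job done as asked, in the order asked, and still so for the second after the job is handed in, while the arm keeps its last pose, push and grip.
It also fails if it takes over 67 s, if anything falls off the work surface, if the arm or the gripper's body presses on something with over 40 N, if the wrist force passes 120 N, or if a joint passes its speed limit or range.

### The arm

A 6-joint arm with a two-finger parallel gripper is mounted at the origin on a cart in front of the work surface, level with it; the furniture and walls round the work are solid. World frame = base frame: x ahead of the robot, y to its left, z up, the work surface at z = 0. Lengths are in m, angles in rad, forces in N, time in s.
With the tool pointing down it reaches from about 0.25 to 0.775 m from the base axis. Payload 4 kg.
Tool frame: the origin (TCP) lies at the very end of the fingers, on their centre line; the grasp point (between the pads) lies 19 mm behind it; z points along the fingers, y is the line along which they close (so a half turn about z gives the same grasp; the last joint's range is limited). The gripper opens to 94 mm and grips with 3 to 60 N. Pads are 16 mm wide; open, the fingers measure 119 mm over their backs; the gripper's body (75 mm by 177 mm) begins 78 mm behind the grasp point.
Start: joints at [-1.299, 0.087, 1.371, -0, 1.684, -0.103], TCP at [0.201, -0.512, 0.206] pointing down, gripper open.
Joint ranges: [-3.1, 3.1], [-0.76, 2.03], [0.27, 2.55], [-1.08, 4.22], [0.17, 2.65], [-2.57, 2.57]. Speed limits (rad/s): [2.79, 2.79, 3.14, 3.14, 3.14, 3.14].

### API

Orientations are given as [roll, pitch, yaw] about the fixed x, y, z axes, in that order (R = Rz(yaw) Ry(pitch) Rx(roll)).
In Python, from bench import robot, vision gives the robot as it stands.
- The arm moves only by the shell command python3 -m crank 'ROWS'. ROWS is JSON, a list of rows, each a list of 3 entries, a list of its own where there are three numbers: the closure, from 0 (fully open) to 1 (shut), then the shift along the tool's x, y, z in m, then the turn, a rotation vector about the tool's x, y, z in degrees. A call has 1 to 8 rows; each row shifts and turns the commanded pose from where the row before left it, along the tool's axes as they then stand; what a row does not reach is not made up. A row lasts 1/10 s, in which the tool goes at most 50 mm and 8.59 degrees, less where a joint would pass 70% of its speed; a pose out of reach is approached as far as the arm can. A call with a gripper value outside its range is refused whole. The fingers move at their own pace and stop on an object; the grip force is fixed at half the most. Time passes only in rows, so rows that do not move let the fingers close. It gives the time, the measured TCP pose, the force, the opening and the grip force at its end, in the units of the state.
- robot.get_obs(): the state, without advancing time (a new reading comes with each control period).
- vision.snapshot(name): name is "scene" or "top" or "wrist"; returns a dict with "color" (420x560x3 uint8, red, green, blue), "z_map" (420x560 float32, m along the optical axis (not along the pixel's ray), 0 where there is no reading), "fx", "fy", "cx", "cy" (pixels), "R" (3x3) and "t" (3): a world point X has camera coordinates R X + t. Camera axes: x right, y down, z forward; pixel columns grow to the right and rows downward; lengths in m; the calibration is good to about 2 mm. A picture is of the moment at which its call begins.
- robot.close_job(): hands the job in; it is judged then, once.
The state is a dict: "time": time; "joint_positions": joint angles; "qvel": joint speeds; "joint_torque": joint torques, N m; "tool_pos": TCP position; "ee_rot": TCP orientation; "wrist_force": force on the tool from outside, world axes, zero at the start; "wrist_torque": the same for the moment, N m; "width": finger opening in m; "finger_force": force on a finger pad.
Only numpy, scipy, OpenCV 4.12 (cv2) and the standard library are available. Lean on these libraries where they do the work, as an engineer would, in place of code of your own. Each camera call takes 0.05 s, during which the arm holds its last target. There are 200 camera calls.

## Working session

There is one attempt and no reset: what is moved stays moved. The work goes in short steps, Python scripts to look and compute and a shell command to move; the robot and the scene stay as the last step left them, time stands still between calls to the robot, and variables do not carry over. Pictures are saved under pics/ and viewed, at most 10 in all, crops included, and the job is handed in when it is done.

```bash
ls; mkdir -p pics; cat > h.py <<'E'
from bench import robot, vision
import numpy as np, cv2
def snap(n, f=None):
    s=vision.snapshot(n)
    if f: cv2.imwrite('pics/'+f, cv2.cvtColor(s['color'],cv2.COLOR_RGB2BGR))
    return s
def onplane(s,uv,z):
    uv=np.atleast_2d(np.array(uv,float)); R=np.array(s['R']);t=np.array(s['t'])
    d=np.c_[(uv[:,0]-s['cx'])/s['fx'],(uv[:,1]-s['cy'])/s['fy'],np.ones(len(uv))]@R
    c=-R.T@t
    return c+d*((z-c[2])/d[:,2])[:,None]
def pts(s):
    v,u=np.mgrid[:420,:560]; Z=s['z_map']
    P=np.stack([(u-s['cx'])/s['fx']*Z,(v-s['cy'])/s['fy']*Z,Z],-1)
    return (P-np.array(s['t']))@np.array(s['R'])
E
python3 - <<'E'
from h import *
o=robot.get_obs(); print(o)
for n in('scene','top'):
    s=snap(n,n+'0.png'); print(n,-np.array(s['R']).T@s['t'],s['fx'])
E
```

```text
pics
{'time': 0.0, 'joint_positions': array([-1.29907475e+00,  8.79830015e-02,  1.37225667e+00,  9.03425182e-06,
        1.68355182e+00, -1.03104034e-01]), 'qvel': array([ 0.00173115,  0.00128712, -0.0015744 , -0.00013687, -0.00028043,
       -0.0007544 ]), 'joint_torque': array([-5.68669184e-04, -3.40188324e+01, -3.02425253e+01,  7.16540054e-02,
        3.29996087e-02, -1.77670195e-04]), 'tool_pos': array([ 0.20121279, -0.51129727,  0.20428762]), 'ee_rot': array([-3.13940642e+00, -2.35238917e-04,  3.74826364e-01]), 'wrist_force': array([-0.59034247, -0.03771483, -0.03192719]), 'wrist_torque': array([-0.00639138,  0.02628483, -0.02671593]), 'finger_force': 0.0, 'width': 0.09398212389239974}
scene [0.2705207  0.53836405 0.87710689] 433.40451374397566
top [ 0.45202291 -0.06521676  1.0118028 ] 390.92301520344876
```

View pics/top0.png

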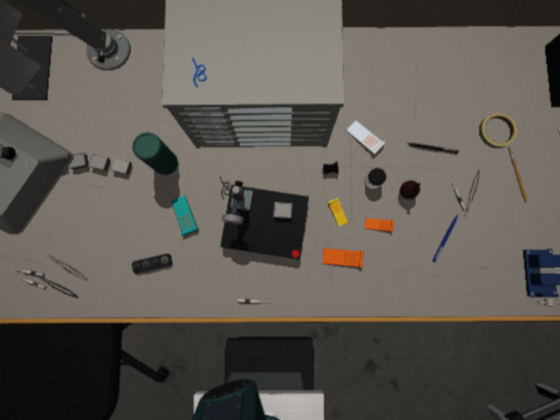

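View pics/scene0.png

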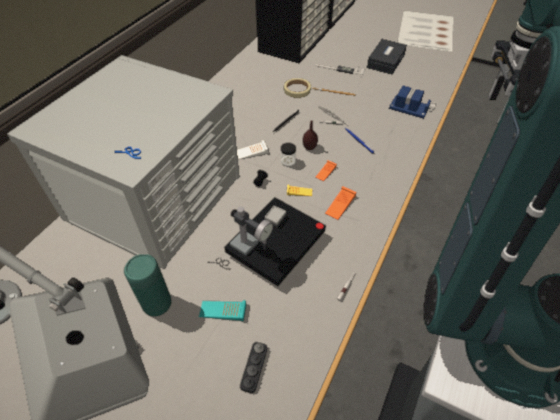

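The top view shows the sticker at (295,254) and the large orange wedge at (343,258), with its tab at the right end (~362). The small orange one at (379,225) is a decoy. The plate spans (230,187) to (300,263). Next I'll measure.

```bash
cat > m.py <<'E'
from h import *
def blobs(s,lo,hi,amin):
    h=cv2.cvtColor(s['color'],cv2.COLOR_RGB2HSV)
    m=cv2.inRange(h,lo,hi); n,l,st,c=cv2.connectedComponentsWithStats(m)
    return [(st[i,4],c[i],l==i) for i in range(1,n) if st[i,4]>=amin]
if __name__=='__main__':
  for n in('top','scene'):
    s=snap(n); P=pts(s)
    print(n,np.round(s['R'],3).tolist())
    for nm,lo,hi,z in(('red',(0,190,90),(3,255,255),.04),('orange',(5,200,120),(14,255,255),.008)):
        for a,c,m in blobs(s,lo,hi,15):
            print(nm,a,c.round(1),onplane(s,c,z).round(4),np.median(P[m],0).round(4))
            if nm=='orange' and a>150:
                k=cv2.boxPoints(cv2.minAreaRect(np.argwhere(m)[:,::-1].astype(np.float32)))
                print(k.round(1).tolist(),onplane(s,k,z).round(4).tolist())
    # plate top by depth
    x=(abs(P[...,2]-.04)<.006)&(abs(P[...,0]-.42)<.15)&(abs(P[...,1]+.03)<.15)&(s['color'].max(-1)<60)
    x=cv2.morphologyEx(x.astype(np.uint8),cv2.MORPH_OPEN,np.ones((3,3)))
    q=P[x>0]; r=cv2.minAreaRect((q[:,:2]*1000).astype(np.float32)); print('plate',len(q),np.median(q[:,2]),r,cv2.boxPoints(r).tolist())
E
python3 m.py
```

```text
top [[-0.005, -1.0, -0.004], [-0.99, 0.005, -0.143], [0.143, 0.004, -0.99]]
red 47 [295.2 253.4] [[ 0.4888 -0.0929  0.04  ]] [ 0.4897 -0.0925  0.0404]
orange 262 [379.  224.4] [[ 0.5633 -0.3107  0.008 ]] [ 0.5639 -0.311   0.007 ]
[[364.79998779296875, 228.0], [365.8999938964844, 218.10000610351562], [392.70001220703125, 221.10000610351562], [391.6000061035156, 231.0]] [[0.5543, -0.2738, 0.008], [0.5799, -0.2775, 0.008], [0.5718, -0.3463, 0.008], [0.5462, -0.3424, 0.008]]
orange 564 [342.7 257.4] [[ 0.4791 -0.2149  0.008 ]] [ 0.4799 -0.2151  0.009 ]
[[322.5, 263.20001220703125], [324.1000061035156, 247.3000030517578], [362.5, 251.10000610351562], [360.8999938964844, 267.1000061035156]] [[0.4647, -0.1631, 0.008], [0.5051, -0.1679, 0.008], [0.4948, -0.2658, 0.008], [0.4545, -0.2604, 0.008]]
plate 2494 0.04048732216617735 ((525.2473754882812, -11.956901550292969), (207.05291748046875, 89.88455963134766), 89.6270523071289) [[479.6321716308594, -115.18863677978516], [569.5148315429688, -115.7737045288086], [570.862548828125, 91.27483367919922], [480.97991943359375, 91.85990142822266]]
scene [[-0.887, -0.461, -0.002], [-0.349, 0.674, -0.651], [0.302, -0.577, -0.759]]
red 25 [319.1 225.2] [[ 0.492  -0.0924  0.04  ]] [ 0.4915 -0.0924  0.0415]
plate 2179 0.04113850953557356 ((537.3042602539062, -7.693229675292969), (198.77655029296875, 89.81260681152344), 81.34129333496094) [[477.947021484375, -99.18817138671875], [566.7359619140625, -112.70930480957031], [596.6614990234375, 83.80171203613281], [507.87255859375, 97.32284545898438]]
```

```bash
cat > p.py <<'E'
from m import *
for n in('top','scene'):
    s=snap(n); P=pts(s)
    x=(abs(P[...,2]-.04)<.007)&(abs(P[...,0]-.56)<.13)&(abs(P[...,1])<.15)
    x=cv2.morphologyEx(x.astype(np.uint8),cv2.MORPH_OPEN,np.ones((5,5)))
    q=P[x>0]; r=cv2.minAreaRect((q[:,:2]*1000).astype(np.float32)); print('plate',len(q),r,np.round(cv2.boxPoints(r)).tolist())
    # front edge: lowest x per y bin; right edge: lowest y per x bin
    f=np.array([[q[abs(q[:,1]-y)<.004][:,0].min(),y] for y in np.arange(-.08,.07,.01)])
    k=np.polyfit(f[:,1],f[:,0],1); print('front x=',k, np.std(f[:,0]-np.polyval(k,f[:,1])))
    g=np.array([[xx,q[abs(q[:,0]-xx)<.004][:,1].min()] for xx in np.arange(.50,.60,.01)])
    k=np.polyfit(g[:,0],g[:,1],1); print('right y=',k,np.std(g[:,1]-np.polyval(k,g[:,0])))
    hs=cv2.cvtColor(s['color'],cv2.COLOR_RGB2HSV)[260 if n=='top' else 200,343]; print(hs)
s=snap('scene')
for a,c,m in blobs(s,(4,150,80),(16,255,255),60):
    k=cv2.boxPoints(cv2.minAreaRect(np.argwhere(m)[:,::-1].astype(np.float32))); print(a,c.round(1),onplane(s,k,.008).round(4).tolist())
E
python3 p.py
```

```text
plate 3965 ((568.93212890625, -16.89098358154297), (199.8658447265625, 160.38027954101562), 80.99056243896484) [[474.0, -103.0], [632.0, -128.0], [664.0, 69.0], [505.0, 94.0]]
front x= [0.15932895 0.49092715] 0.0006677461458353874
right y= [-0.14088704 -0.03644134] 0.0007775901838972202
[ 11 228 196]
plate 3419 ((573.4541625976562, -14.879020690917969), (202.1543426513672, 162.77328491210938), 81.26944732666016) [[478.0, -102.0], [639.0, -127.0], [669.0, 73.0], [508.0, 97.0]]
front x= [0.15754167 0.49437867] 0.0004813794477932863
right y= [-0.1846113  -0.01032702] 0.0012326290455395169
[ 10 188 232]
187 [326.  170.4] [[0.5807, -0.2712, 0.008], [0.5747, -0.3547, 0.008], [0.5467, -0.3422, 0.008], [0.5536, -0.2602, 0.008]]
466 [340.7 202.6] [[0.5032, -0.1616, 0.008], [0.4988, -0.2788, 0.008], [0.457, -0.2658, 0.008], [0.4635, -0.1512, 0.008]]
```

```bash
python3 -m crank '[[1,[0,0,0],[0,0,-8.59]],[1,[0,0,0],[0,0,-8.59]],[1,[0,0,0],[0,0,-8.59]],[1,[0,0,0],[0,0,-8.59]],[1,[0,0,0],[0,0,-8.59]],[1,[0,0,0],[0,0,-8.59]],[1,[0,0,0],[0,0,-8.59]]]'
python3 -m crank '[[1,[0.044,0.022,0],[0,0,0]],[1,[0.044,0.022,0],[0,0,0]],[1,[0.044,0.022,0],[0,0,0]],[1,[0.044,0.022,0],[0,0,0]],[1,[0.044,0.022,0],[0,0,0]],[1,[0.044,0.022,0],[0,0,0]],[1,[0.044,0.022,0],[0,0,0]],[1,[0.044,0.022,0],[0,0,0]]]'
python3 -m crank '[[1,[0.044,0.022,0.02],[0,0,0]],[1,[0.044,0.022,0.02],[0,0,0]],[1,[0,0,0.03],[0,0,0]],[1,[0,0,0],[0,0,0]]]'
cat > d.py <<'E'
# delta in tool axes from present measured TCP to a world target
import sys; from h import *
from scipy.spatial.transform import Rotation as Ro
o=robot.get_obs(); R=Ro.from_euler('xyz',o['ee_rot']).as_matrix()
print('t',o['time'],'pos',np.round(o['tool_pos'],4),'rpy',np.round(o['ee_rot'],3),'F',np.round(o['wrist_force'],2))
if len(sys.argv)>3: print('delta',np.round(R.T@(np.array(sys.argv[1:4],float)-o['tool_pos']),4))
E
python3 d.py .490 -.0925 .06
```

```text
time: 1.05
tool_pos: [0.2014, -0.5118, 0.2055]
ee_rot: [3.142, -0.0, 1.43]
wrist_force: [-0.7, 0.0, -0.5]
width: 0.0417
finger_force: 0.0
time: 1.85
tool_pos: [0.4277, -0.1875, 0.2058]
ee_rot: [3.141, 0.001, 1.424]
wrist_force: [0.8, -0.3, -0.4]
width: 0.0003
finger_force: 0.0
time: 2.25
tool_pos: [0.4776, -0.1111, 0.1333]
ee_rot: [-3.132, -0.001, 1.427]
wrist_force: [-2.0, -0.4, -0.4]
width: 0.0004
finger_force: 0.0
t 2.25 pos [ 0.4776 -0.1111  0.1333] rpy [-3.132e+00 -1.000e-03  1.427e+00] F [-2.03 -0.36 -0.39]
delta [0.02   0.0103 0.0733]
```

```bash
python3 -m crank '[[1,[0.02,0.01,0.02],[0,0,0]],[1,[0,0,0.02],[0,0,0]],[1,[0,0,0.01],[0,0,0]],[1,[0,0,0],[0,0,0]],[1,[0,0,0],[0,0,0]]]'
python3 d.py .490 -.0925 .046
python3 - <<'E'
from m import *
s=snap('wrist','w1.png'); P=pts(s)
for a,c,m in blobs(s,(0,190,90),(3,255,255),40): print(a,c,onplane(s,c,.04),np.median(P[m],0))
E
```

```text
time: 2.75
tool_pos: [0.4931, -0.096, 0.089]
ee_rot: [3.14, 0.0, 1.423]
wrist_force: [-0.8, 0.2, -0.0]
width: 0.0004
finger_force: 0.0
t 2.75 pos [ 0.4931 -0.096   0.089 ] rpy [3.14  0.    1.423] F [-0.78  0.19 -0.01]
delta [ 0.003  -0.0036  0.043 ]
398 [271.6281407  219.71105528] [[ 0.48896143 -0.09158556  0.04      ]] [ 0.4889723  -0.09175357  0.03930247]
```

View pics/w1.png

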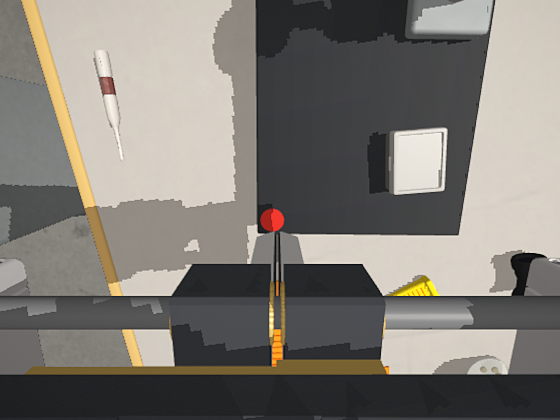

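The wrist view shows the sticker at (272,220), just ahead of the closed fingertips. I'll centre on it and descend to about 5 mm above.

```bash
python3 -m crank '[[1,[0.004,-0.004,0.02],[0,0,0]],[1,[0,0,0.016],[0,0,0]],[1,[0,0,0.002],[0,0,0]],[1,[0,0,0],[0,0,0]],[1,[0,0,0],[0,0,0]]]' | head -4; python3 d.py .4893 -.092 .040
for i in 1 2; do :; done
python3 -m crank '[[1,[0,0,0.002],[0,0,0]],[1,[0,0,0.001],[0,0,0]],[1,[0,0,0],[0,0,0]]]' | sed -n 2,4p
python3 -m crank '[[1,[0,0,0.001],[0,0,0]],[1,[0,0,0],[0,0,0]]]' | sed -n 2,4p
python3 -m crank '[[1,[0,0,0.001],[0,0,0]],[1,[0,0,0],[0,0,0]]]' | sed -n 2,4p
python3 -m crank '[[1,[0,0,0.001],[0,0,0]],[1,[0,0,0],[0,0,0]]]' | sed -n 2,4p
```

```text
time: 3.3
tool_pos: [0.4904, -0.091, 0.0514]
ee_rot: [3.139, 0.0, 1.424]
wrist_force: [0.1, -0.2, 0.0]
t 3.3 pos [ 0.4904 -0.091   0.0514] rpy [3.139 0.    1.424] F [ 0.07 -0.21  0.03]
delta [-0.0011 -0.001   0.0114]
tool_pos: [0.4895, -0.0906, 0.047]
ee_rot: [3.141, 0.0, 1.424]
wrist_force: [-0.4, 0.4, 0.3]
tool_pos: [0.4893, -0.0905, 0.0457]
ee_rot: [-3.141, 0.0, 1.424]
wrist_force: [-0.3, 0.2, -0.4]
tool_pos: [0.4893, -0.0905, 0.0446]
ee_rot: [-3.141, 0.0, 1.424]
wrist_force: [0.0, -0.7, -0.1]
tool_pos: [0.4893, -0.0905, 0.0437]
ee_rot: [-3.141, 0.0, 1.424]
wrist_force: [-0.5, -0.1, 0.1]
```

Now down in 1 mm steps, watching force.

```bash
g(){ grep -E 'tool_pos|wrist_force' | tr '\n' ' '; echo; }
python3 -m crank '[[1,[-0.001,0,0.001],[0,0,0]],[1,[0,0,0.001],[0,0,0]],[1,[0,0,0],[0,0,0]]]' | g
python3 -m crank '[[1,[0,0,0.001],[0,0,0]],[1,[0,0,0],[0,0,0]]]' | g
python3 -m crank '[[1,[0,0,0.001],[0,0,0]],[1,[0,0,0],[0,0,0]]]' | g
python3 -m crank '[[1,[0,0,0.001],[0,0,0]],[1,[0,0,0],[0,0,0]]]' | g
python3 -m crank '[[1,[0,0,0.001],[0,0,0]],[1,[0,0,0],[0,0,0]]]' | g
python3 -m crank '[[1,[0,0,0.001],[0,0,0]],[1,[0,0,0],[0,0,0]]]' | g
```

```text
tool_pos: [0.4891, -0.0915, 0.0416] wrist_force: [-0.4, 0.6, -0.3] 
tool_pos: [0.4892, -0.0915, 0.0407] wrist_force: [0.6, -0.2, 0.3] 
tool_pos: [0.4893, -0.0916, 0.04] wrist_force: [-0.3, -0.2, 1.7] 
tool_pos: [0.4891, -0.0917, 0.0389] wrist_force: [-1.3, -0.2, 1.6] 
tool_pos: [0.4891, -0.0917, 0.0378] wrist_force: [-1.7, -1.2, 2.6] 
tool_pos: [0.4892, -0.0917, 0.0367] wrist_force: [-1.8, -1.2, 2.0]
```

```bash
g(){ grep -E 'tool_pos|wrist_force' | tr '\n' ' '; echo; }
python3 -m crank '[[1,[0,0,0.001],[0,0,0]],[1,[0,0,0],[0,0,0]]]' | g
python3 -m crank '[[1,[0,0,0.001],[0,0,0]],[1,[0,0,0],[0,0,0]]]' | g
python3 -m crank '[[1,[0,0,0.0007],[0,0,0]],[1,[0,0,0],[0,0,0]]]' | g
python3 -m crank '[[1,[0,0,0.0007],[0,0,0]],[1,[0,0,0],[0,0,0]]]' | g
```

```text
tool_pos: [0.4892, -0.0916, 0.0357] wrist_force: [-2.4, -2.0, 1.8] 
tool_pos: [0.4892, -0.0916, 0.0347] wrist_force: [-2.0, -1.5, 2.6] 
tool_pos: [0.4892, -0.0916, 0.0343] wrist_force: [-3.1, -0.9, 3.0] 
tool_pos: [0.4892, -0.0916, 0.0342] wrist_force: [-3.9, -0.2, 7.4]
```

```bash

python3 -m crank '[[1,[0,0,-0.003],[0,0,0]],[1,[0,0,-0.003],[0,0,0]],[1,[0,0,-0.004],[0,0,0]],[1,[0,0,-0.02],[0,0,0]],[1,[0,0,-0.03],[0,0,0]],[0.84,[-0.04,0.002,0],[0,0,0]],[0.84,[-0.04,0.002,0],[0,0,0]],[0.84,[-0.04,0.002,0],[0,0,0]]]' >/dev/null
python3 -m crank '[[0.84,[-0.04,0.002,0],[0,0,0]],[0.84,[-0.04,0.004,0],[0,0,0]],[0.84,[0,0,0],[0,0,0]],[0.84,[0,0,0],[0,0,0]],[0.84,[0,0,0],[0,0,0]]]'
cat > w.py <<'E'
from m import *
import sys
s=snap('wrist',sys.argv[1] if len(sys.argv)>1 else None); P=pts(s)
for a,c,m in blobs(s,(4,150,80),(16,255,255),800):
    q=P[m]; print(a,c.round(1),'z',np.percentile(q[:,2],[2,50,98]).round(4))
    f=q[(q[:,2]>-.005)&(q[:,2]<.025)]
    r=cv2.minAreaRect((f[:,:2]*1000).astype(np.float32)); b=cv2.boxPoints(r); print(r,b.round(1).tolist())
    # centre line via mid of x-extent per y bin, ramp only
    ys=np.arange(f[:,1].min()+.008,f[:,1].max()-.008,.005)
    mid=np.array([[np.percentile(f[abs(f[:,1]-y)<.003][:,0],[1,99]).mean(),y] for y in ys])
    k=np.polyfit(mid[:,1],mid[:,0],1); print('centre line x=',k.round(4),'ymin/max',np.percentile(f[:,1],[.5,99.5]).round(4))
E
python3 d.py .472 -.291 .1; python3 w.py w2.png
```

```text
time: 7.6
tool_pos: [0.4718, -0.29, 0.093]
ee_rot: [-3.141, -0.001, 1.425]
wrist_force: [0.4, 0.7, 0.6]
width: 0.0147
finger_force: 0.0
t 7.6 pos [ 0.4718 -0.29    0.093 ] rpy [-3.141e+00 -1.000e-03  1.425e+00] F [0.44 0.69 0.58]
delta [-0.001   0.0003 -0.007 ]
5866 [273.9 121.8] z [0.0008 0.007  0.0175]
((480.6246643066406, -212.43626403808594), (100.24148559570312, 44.28400421142578), 84.20458221435547) [[453.5, -260.1000061035156], [497.6000061035156, -264.5], [507.70001220703125, -164.8000030517578], [463.70001220703125, -160.3000030517578]]
centre line x= [0.0993 0.5009] ymin/max [-0.2621 -0.1633]
2035 [379.4 224.1] z [0.0008 0.0055 0.0123]
((563.0629272460938, -308.4254455566406), (70.1195297241211, 30.823915481567383), 83.73236083984375) [[543.9000244140625, -341.6000061035156], [574.5999755859375, -345.0], [582.2000122070312, -275.29998779296875], [551.5999755859375, -271.8999938964844]]
centre line x= [0.0392 0.5744] ymin/max [-0.3433 -0.2734]
```

View pics/w2.png

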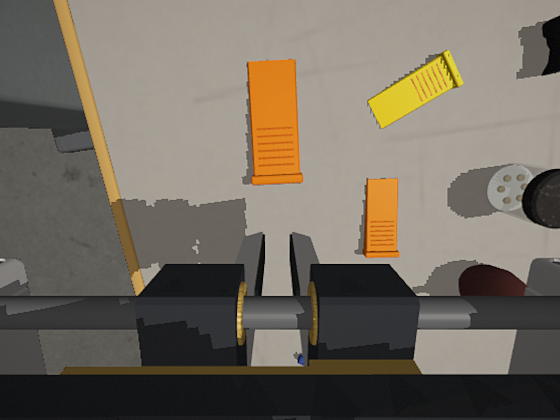

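```bash
g(){ grep -E 'time|tool_pos|wrist_force' | tr '\n' ' '; echo; }
python3 -m crank '[[0.84,[0,0,0.03],[0,0,0.3]],[0.84,[0,0,0.03],[0,0,0]],[0.84,[0,0,0.02],[0,0,0]],[0.84,[0,0,0.005],[0,0,0]],[0.84,[0,0,0],[0,0,0]],[0.84,[0,0,0],[0,0,0]]]' | g
python3 -m crank '[[0.84,[0.007,0,0],[0,0,0]],[0.84,[0.005,0,0],[0,0,0]],[0.84,[0.005,0,0],[0,0,0]],[0.84,[0.005,0,0],[0,0,0]],[0.84,[0.005,0,0],[0,0,0]],[0.84,[0.005,0,0],[0,0,0]],[0.84,[0.005,0,0],[0,0,0]],[0.84,[0.005,0,0],[0,0,0]]]' |g
python3 -m crank '[[0.84,[0.005,0,0],[0,0,0]],[0.84,[0.005,0,0],[0,0,0]],[0.84,[0.005,0,0],[0,0,0]],[0.84,[0.005,0,0],[0,0,0]],[0.84,[0.005,0,0],[0,0,0]],[0.84,[0,0,0],[0,0,0]],[0.84,[0,0,0],[0,0,0]]]' |g
python3 d.py .4844 -.175 .007; python3 w.py w3.png; python3 m.py | grep -A1 -E "orange|red|top"
```

```text
time: 8.25 tool_pos: [0.4729, -0.2912, 0.0099] wrist_force: [0.8, -0.2, 0.2] 
time: 9.05 tool_pos: [0.4783, -0.2493, 0.0085] wrist_force: [0.4, -0.4, 0.2] 
time: 9.75 tool_pos: [0.482, -0.2246, 0.0083] wrist_force: [0.1, 0.3, -1.2] 
t 9.75 pos [ 0.482  -0.2246  0.0083] rpy [-3.141 -0.     1.419] F [ 0.06  0.33 -1.17]
delta [ 0.0494 -0.0051  0.0013]
12245 [275.3 144.4] z [0.0009 0.0068 0.0173]
((489.03955078125, -164.08595275878906), (100.22870635986328, 42.84242630004883), 82.056640625) [[460.8999938964844, -210.8000030517578], [503.29998779296875, -216.6999969482422], [517.2000122070312, -117.4000015258789], [474.70001220703125, -111.5]]
centre line x= [0.1563 0.5151] ymin/max [-0.2135 -0.1144]
872 [425.  351.2] z [0.003  0.0054 0.0083]
((570.7869873046875, -320.7689514160156), (41.50864791870117, 18.600814819335938), 86.97474670410156) [[560.4000244140625, -341.0], [579.0, -342.0], [581.2000122070312, -300.5], [562.5999755859375, -299.6000061035156]]
centre line x= [-0.0085  0.5676] ymin/max [-0.3339 -0.3003]
top [[-0.005, -1.0, -0.004], [-0.99, 0.005, -0.143], [0.143, 0.004, -0.99
[... 165 characters left out ...]
8 [320.4 253.1] [[ 0.4904 -0.1582  0.008 ]] [ 0.4906 -0.1576  0.0078]
[[303.3999938964844, 258.20001220703125], [305.3999938964844, 243.89999389648438], [338.5, 248.60000610351562], [336.3999938964844, 262.8999938964844]] [[0.4777, -0.1147, 0.008], [0.514, -0.1204, 0.008], [0.5015, -0.2047, 0.008], [0.4653, -0.1986, 0.008]]
--
red 23 [319.1 225.3] [[ 0.4919 -0.0921  0.04  ]] [ 0.492  -0.0907  0.0416]
plate 2165 0.04100924022054636 ((529.5945434570312, -7.7655181884765625), (203.76585388183594, 87.68135833740234), 87.34796142578125) [[481.086669921875, -107.51080322265625], [568.674072265625, -111.56784057617188], [578.1024169921875, 91.97976684570312], [490.5150146484375, 96.03680419921875]]
```

View pics/w3.png

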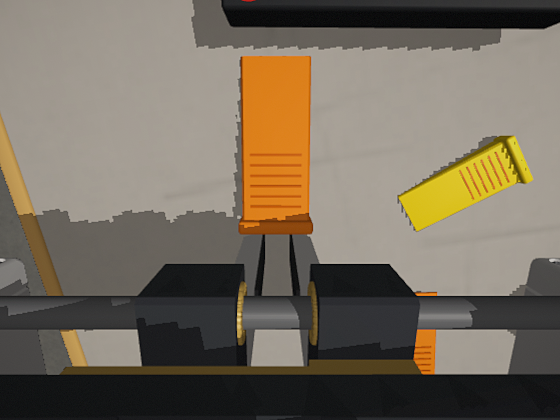

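The wedge is square to the plate and in line with the foot: its centre line passes within about 2 mm. I expect bearing after about 46 mm more, so I'll push 36 mm and then take small steps.

```bash
g(){ grep -E 'tool_pos|wrist_force' | tr '\n' ' '; echo; }
python3 -m crank '[[0.84,[0.005,0,0],[0,0,0]],[0.84,[0.005,0,0],[0,0,0]],[0.84,[0.005,0,0],[0,0,0]],[0.84,[0.005,0,0],[0,0,0]],[0.84,[0.005,0,0],[0,0,0]],[0.84,[0.004,0,0],[0,0,0]],[0.84,[0.003,0,0],[0,0,0]],[0.84,[0,0,0],[0,0,0]]]' |g
for k in 1; do python3 -m crank '[[0.84,[0.002,0,0],[0,0,0]],[0.84,[0.002,0,0],[0,0,0]],[0.84,[0,0,0],[0,0,0]]]' |g; done
python3 -m crank '[[0.84,[0.002,0,0],[0,0,0]],[0.84,[0,0,0],[0,0,0]]]' |g
python3 -m crank '[[0.84,[0.002,0,0],[0,0,0]],[0.84,[0,0,0],[0,0,0]]]' |g
python3 -m crank '[[0.84,[0.002,0,0],[0,0,0]],[0.84,[0,0,0],[0,0,0]]]' |g
```

```text
tool_pos: [0.487, -0.1928, 0.0084] wrist_force: [0.4, 0.1, -0.3] 
tool_pos: [0.4875, -0.1892, 0.0084] wrist_force: [0.7, 0.1, -0.1] 
tool_pos: [0.4878, -0.1872, 0.0085] wrist_force: [0.2, -0.8, -0.6] 
tool_pos: [0.4881, -0.1852, 0.0084] wrist_force: [0.1, 0.3, -1.0] 
tool_pos: [0.4884, -0.1831, 0.0084] wrist_force: [-0.3, 0.4, -0.7]
```

```bash
g(){ grep -E 'tool_pos|wrist_force' | tr '\n' ' '; echo; }
python3 -m crank '[[0.84,[0.0015,0,0],[0,0,0]],[0.84,[0,0,0],[0,0,0]]]' |g
python3 -m crank '[[0.84,[0.0015,0,0],[0,0,0]],[0.84,[0,0,0],[0,0,0]]]' |g
python3 -m crank '[[0.84,[0.0015,0,0],[0,0,0]],[0.84,[0,0,0],[0,0,0]]]' |g
python3 -m crank '[[0.84,[0.0015,0,0],[0,0,0]],[0.84,[0,0,0],[0,0,0]]]' |g
```

```text
tool_pos: [0.4886, -0.1817, 0.0084] wrist_force: [1.0, -0.2, -1.0] 
tool_pos: [0.4888, -0.1802, 0.0084] wrist_force: [0.7, -0.4, -0.2] 
tool_pos: [0.4891, -0.1787, 0.0084] wrist_force: [-0.3, -0.2, -0.3] 
tool_pos: [0.4893, -0.1773, 0.0084] wrist_force: [0.1, 0.2, -0.4]
```

```bash
g(){ grep -E 'tool_pos|wrist_force' | tr '\n' ' '; echo; }
python3 -m crank '[[0.84,[0.001,0,0],[0,0,0]],[0.84,[0,0,0],[0,0,0]]]' |g
python3 -m crank '[[0.84,[0.001,0,0],[0,0,0]],[0.84,[0,0,0],[0,0,0]]]' |g
python3 -m crank '[[0.84,[0.001,0,0],[0,0,0]],[0.84,[0,0,0],[0,0,0]]]' |g
python3 -m crank '[[0.84,[0.001,0,0],[0,0,0]],[0.84,[0,0,0],[0,0,0]]]' |g
```

```text
tool_pos: [0.4895, -0.1763, 0.0084] wrist_force: [-0.1, 0.2, 0.9] 
tool_pos: [0.4896, -0.1754, 0.0084] wrist_force: [0.3, -0.1, -0.9] 
tool_pos: [0.4898, -0.1744, 0.0084] wrist_force: [-0.5, -0.1, -0.4] 
tool_pos: [0.4899, -0.1734, 0.0084] wrist_force: [0.9, 0.2, -0.6]
```

```bash
g(){ grep -E 'tool_pos|wrist_force' | tr '\n' ' '; echo; }
python3 -m crank '[[0.84,[0.001,0,0],[0,0,0]],[0.84,[0,0,0],[0,0,0]]]' |g
python3 -m crank '[[0.84,[0.001,0,0],[0,0,0]],[0.84,[0,0,0],[0,0,0]]]' |g
python3 -m crank '[[0.84,[0.001,0,0],[0,0,0]],[0.84,[0,0,0],[0,0,0]]]' |g
python3 d.py; python3 m.py | grep -A1 -E "orange|red|top"
```

```text
tool_pos: [0.4901, -0.1724, 0.0084] wrist_force: [0.1, 0.1, -0.1] 
tool_pos: [0.4902, -0.1716, 0.0084] wrist_force: [0.5, -0.5, -1.1] 
tool_pos: [0.4903, -0.1708, 0.0084] wrist_force: [-0.6, -1.3, -0.1] 
t 13.8 pos [ 0.4903 -0.1708  0.0084] rpy [3.141e+00 1.000e-03 1.419e+00] F [-0.61 -1.26 -0.08]
top [[-0.005, -1.0, -0.004], [-0.99, 0.005, -0.143], [0.143, 0.004, -0.99]]
red 45 [295.1 253.4] [[ 0.4888 -0.0927  0.04  ]] [ 0.4897 -0.0924  0.0407]
orange 262 [379.  224.5] [[ 0.5631 -0.3108  0.008 ]] [ 0.5631 -0.3116  0.0069]
[[364.79998779296875, 227.6999969482422], [366.1000061035156, 217.60000610351562], [392.79998779296875, 221.10000610351562], [391.5, 231.1999969482422]] [[0.555, -0.2738, 0.008], [0.5812, -0.2781, 0.008], [0.5717, -0.3466, 0.008], [0.5456, -0.342, 0.008]]
orange 79 [303.5 250.4] [[ 0.4975 -0.1153  0.008 ]] [ 0.4983 -0.1141  0.0089]
plate 2480 0.04046450128687603 ((525.27734375, -12.226493835449219), (206.95448303222656, 89.92156219482422), 89.69409942626953) [[479.7647399902344, -115.46221923828125], [569.68505859375, -115.94230651855469], [570.7899169921875, 91.00923156738281], [480.86962890625, 91.48931884765625]]
--
red 25 [319.1 225.2] [[ 0.4919 -0.0924  0.04  ]] [ 0.4915 -0.0916  0.0411]
plate 2161 0.041088028702950745 ((533.8765258789062, -6.6287078857421875), (200.7967529296875, 89.38043212890625), 84.55479431152344) [[479.86077880859375, -102.33320617675781], [568.837890625, -110.81484985351562], [587.8922729492188, 89.07579040527344], [498.9151611328125, 97.55743408203125]]
```

```bash
g(){ grep -E 'tool_pos|wrist_force' | tr '\n' ' '; echo; }
python3 -m crank '[[0.84,[0.001,0,0],[0,0,0]],[0.84,[0,0,0],[0,0,0]]]' |g
python3 -m crank '[[0.84,[0.001,0,0],[0,0,0]],[0.84,[0,0,0],[0,0,0]]]' |g
```

```text
tool_pos: [0.4905, -0.17, 0.0085] wrist_force: [0.3, -3.9, -0.5] 
tool_pos: [0.4906, -0.1692, 0.0085] wrist_force: [-1.6, -4.0, -0.5]
```

The foot is bearing (4 N). I'll back off and press the corner to test.

```bash

python3 -m crank '[[0.84,[-0.004,0,0],[0,0,0]],[0.84,[-0.016,0,0],[0,0,0]],[1,[0,0,-0.03],[0,0,0]],[1,[0,0,-0.03],[0,0,0]],[1,[0.04,0,0],[0,0,0]],[1,[0.04,-0.006,0],[0,0,0]],[1,[0,0,0],[0,0,0]],[1,[0,0,0],[0,0,0]]]' | tail -2
python3 d.py .4892 -.0917 .044
```

```text
width: 0.0006
finger_force: 0.0
t 15.1 pos [ 0.4938 -0.1082  0.0684] rpy [-3.142 -0.     1.421] F [ 0.42  0.48 -0.82]
delta [ 0.0156 -0.007   0.0244]
```

```bash
g(){ grep -E 'tool_pos|wrist_force' | tr '\n' ' '; echo; }
python3 -m crank '[[1,[0.0155,-0.007,0.01],[0,0,0]],[1,[0,0,0.01],[0,0,0]],[1,[0,0,0.003],[0,0,0]],[1,[0,0,0],[0,0,0]],[1,[0,0,0],[0,0,0]]]' | g
python3 -m crank '[[1,[0,0,0.002],[0,0,0]],[1,[0,0,0],[0,0,0]],[1,[0,0,0],[0,0,0]]]' | g
python3 -m crank '[[1,[0,0,0.001],[0,0,0]],[1,[0,0,0],[0,0,0]]]' | g
python3 -m crank '[[1,[0,0,0.001],[0,0,0]],[1,[0,0,0],[0,0,0]]]' | g
python3 -m crank '[[1,[0,0,0.0007],[0,0,0]],[1,[0,0,0],[0,0,0]]]' | g
```

```text
tool_pos: [0.4892, -0.0924, 0.0452] wrist_force: [0.1, -0.2, -0.3] 
tool_pos: [0.4894, -0.0921, 0.0436] wrist_force: [-0.4, 0.1, -0.4] 
tool_pos: [0.4892, -0.092, 0.0424] wrist_force: [-0.7, -1.0, 0.3] 
tool_pos: [0.4891, -0.0919, 0.0412] wrist_force: [0.5, 0.5, -0.3] 
tool_pos: [0.4892, -0.0919, 0.0406] wrist_force: [0.1, 0.5, 0.3]
```

```bash
g(){ grep -E 'tool_pos|wrist_force' | tr '\n' ' '; echo; }
python3 -m crank '[[1,[0,0,0.0005],[0,0,0]],[1,[0,0,0],[0,0,0]]]' | g
python3 -m crank '[[1,[0,0,0.0005],[0,0,0]],[1,[0,0,0],[0,0,0]]]' | g
python3 -m crank '[[1,[0,0,0.0005],[0,0,0]],[1,[0,0,0],[0,0,0]]]' | g
```

```text
tool_pos: [0.4892, -0.092, 0.0402] wrist_force: [-0.8, -0.5, -0.4] 
tool_pos: [0.4893, -0.092, 0.0402] wrist_force: [-1.7, 0.8, 3.3] 
tool_pos: [0.4893, -0.092, 0.0401] wrist_force: [-0.9, 0.7, 5.9]
```

```bash
g(){ grep -E 'time|tool_pos|wrist_force' | tr '\n' ' '; echo; }
python3 -m crank '[[1,[0,0,0.0004],[0,0,0]],[1,[0,0,0],[0,0,0]]]' | g
python3 -m crank '[[1,[0,0,0],[0,0,0]],[1,[0,0,0],[0,0,0]],[1,[0,0,0],[0,0,0]],[1,[0,0,0],[0,0,0]],[1,[0,0,0],[0,0,0]],[1,[0,0,0],[0,0,0]],[1,[0,0,0],[0,0,0]],[1,[0,0,0],[0,0,0]]]' | g
python3 p.py | grep -E "plate|front"; python3 -c "
from h import *; snap('top','top9.png')
i=cv2.imread('pics/top9.png')[160:300,200:400]; cv2.imwrite('pics/top9c.png',cv2.resize(i,None,fx=4,fy=4))"
```

```text
time: 17.3 tool_pos: [0.4893, -0.092, 0.0401] wrist_force: [-2.6, 0.1, 6.9] 
time: 18.1 tool_pos: [0.4893, -0.092, 0.0401] wrist_force: [-4.1, 0.5, 7.6] 
plate 2339 ((581.3008422851562, -3.6878662109375), (126.9741439819336, 241.8736114501953), 41.13199234008789) [[454.0, 46.0], [613.0, -137.0], [709.0, -53.0], [550.0, 129.0]]
front x= [-1.00793325  0.53794728] 0.022460394244245115
plate 3356 ((572.1158447265625, -14.971427917480469), (202.80938720703125, 161.64967346191406), 81.79895782470703) [[478.0, -104.0], [638.0, -127.0], [667.0, 74.0], [507.0, 97.0]]
front x= [0.14719493 0.49427898] 0.0007357320825660872
```

View pics/top9c.png

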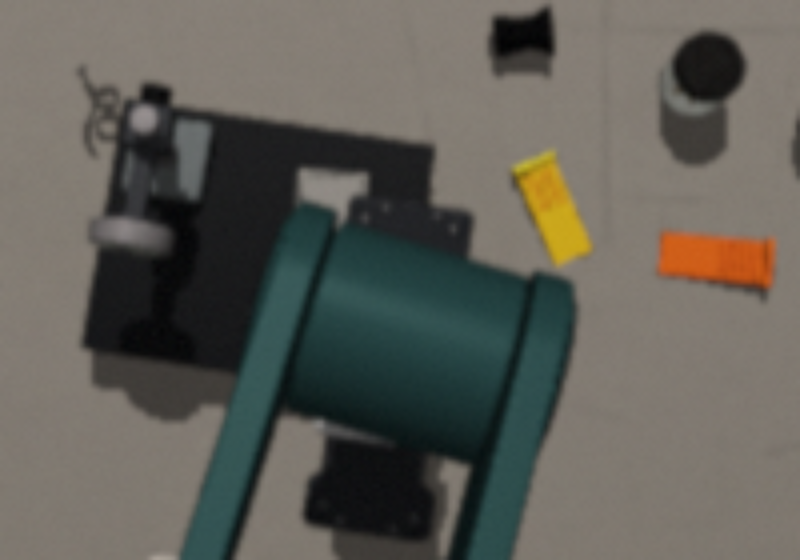

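The plate hasn't moved (scene camera corners within 2 mm of the start), nothing else has been disturbed, and the corner holds level at 40.1 mm under 7.6 N. The arm hides the corner itself in this view.

```bash
python3 -c "
from bench import robot; print(robot.close_job())"; python3 d.py
```

```text
the job is handed in; nothing more can be done
None
the job is handed in; nothing more can be done
```

The job is handed in at about 18 s: the wedge is under the short foot, and the corner that sank about 6 mm in the first press now stays level at 40.1 mm with the fingertips still pressing it at about 7.6 N.

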